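# Square back on its peg, wide chisel ready over the groove

## Robot

A 7-joint arm with a two-finger parallel gripper is mounted at the origin on the work surface. World frame = base frame: x ahead of the robot, y to its left, z up, the work surface at z = 0. Lengths are in m, angles in rad, forces in N, time in s.
With the tool pointing down it reaches from about 0.425 to 0.95 m from the base axis. Payload 4.7 kg.
Tool frame: the origin (TCP) lies on the centre line of the jaws, within the pads' length; the fingertips stand robot.nose_length ahead of it and the grasp point (between the pads) lies 8 mm behind it (robot.nose_length is the distance from the TCP to the fingertips, in m); z points along the fingers, y is the line along which they close (so a half turn about z gives the same grasp; the last joint's range is limited). The gripper opens to 85 mm and grips with 20 to 120 N. Pads are 22 mm wide; open, the fingers measure 114 mm over their backs; the gripper's body (76 mm by 85 mm) begins 54 mm behind the grasp point. The pads swing forward as they close: fully open they stand 13 mm farther back than shut.
Start: joints at [-1.377, 0.469, -0.049, 1.532, 0.024, 1.141, -0.082], TCP at [0.149, 0.658, 0.242] pointing down, gripper open.
Joint ranges: [-2.59, 2.59], [-0.33, 1.99], [-1.39, 1.29], [0.1, 2.45], [-1.04, 4.18], [0.21, 1.99], [-2.66, 2.66]. Speed limits (rad/s): [2.57, 2.57, 3.14, 3.14, 3.14, 3.14, 3.14].

## Interface

Orientations are given as [roll, pitch, yaw] about the fixed x, y, z axes, in that order (R = Rz(yaw) Ry(pitch) Rx(roll)).
In Python, from plant import robot gives the robot as it stands. Calls block until the motion is done:
- robot.goto(position, orientation): joint-space move of the TCP to a pose.
- robot.move_straight(position, vel=0.15, attitude=None, contact_N=None): straight line of the TCP; attitude=None keeps the orientation; vel is the mean speed in m/s. With contact_N (N) it stops when the force on the tool has changed by that much, and returns True; else False.
- robot.move_joints(angles): joint-space move.
- robot.grip(opening, strength=None): opening from 0.0 (shut) to 1.0 (fully open); strength is the grip in N (None keeps the last); returns when the fingers have stopped.
- robot.sleep(seconds).
- robot.inverse_kinematics(position, orientation): joint angles nearest the present ones, or None.
- robot.sense(): the state.
- robot.grab_frame(name): name is "scene" or "top" or "wrist"; returns a dict with "image" (480x640x3 uint8, red, green, blue), "range_z" (480x640 float32, m along the optical axis (not along the pixel's ray), 0 where there is no reading), "fx", "fy", "cx", "cy" (pixels), "R" (3x3) and "t" (3): a world point X has camera coordinates R X + t. Camera axes: x right, y down, z forward; pixel columns grow to the right and rows downward; lengths in m; the calibration is good to about 2 mm. A picture is of the moment at which its call begins.
A pose or a line that the arm cannot do raises robot.IKError and nothing moves.
- robot.close_job(): hands the job in; it is judged then, once.
The state is a dict: "t": time; "joint_pos": joint angles; "joint_velocities": joint speeds; "effort": joint torques, N m; "tcp_pos": TCP position; "tcp_rot": TCP orientation; "wrist_force": force on the tool from outside, world axes, zero at the start; "torque": the same for the moment, N m; "opening": opening from 0.0 (shut) to 1.0 (fully open); "gripper_force": force on a finger pad.
Only numpy, scipy, OpenCV 4.12 (cv2) and the standard library are available. Lean on these libraries where they do the work, as an engineer would, in place of code of your own. Each camera call takes 0.05 s, during which the arm holds its last target. There are 200 camera calls.

## Task

The groove across this board is marked out, so change over to paring: clear the flat metal square off the board by hanging it by its hole on the bare steel peg of the sloping tool board. Then draw the widest chisel out of the rack, turn it to slope at about 45 degrees with its cutting edge down, square across and centred on the groove's width, and hold it there with the edge a finger's breadth above the wood, ready for the first cut. Finish while still gripping the chisel in the air, and leave the other two chisels, the mallet and the glue bottle as they are.

Things in the scene. Friction and masses are not known exactly. Their poses are not given: they have to be found in the camera images.
- square_grip (a point): Grip point on the long arm of a loose flat L-shaped bare-aluminium square lying on the board, 6 mm thick, 0.15 kg; mid thickness, near its balance point (17 mm off to +y). x: along the long arm to the hole end; z: out of its upper face. Long arm 200 x 32 mm, from 80 mm behind to 120 mm ahead of this point; short arm 25 mm wide, at the end away from the hole, reaching to y = +110 mm
- square_hole (a point): Centre of the square's hanging hole, 16 mm across, through its 6 mm thickness, 104 mm along +x from square_grip. Same axes as square_grip
- peg (a point): Foot of the bare steel peg (8 mm thick, 54 mm long) on the face of the fixed plywood tool board, 205 mm above the bench. z: out along the peg, 45 degrees upwards and towards the workpiece; x: straight up the 45 degree slope; y: level. The face reaches 250 mm down and 50 mm up the slope from here, y = -75 to +175 mm, a 12 mm ledge at its foot. Screwdriver and spanner clipped on at y = +95 to +165 mm
- chisel_grip (a point): Grip point on the round wooden handle of the widest chisel, loose, 0.20 kg, standing edge down in the rack with the foot of its handle on the ledge. Handle 30 mm thick, 98 mm long, from 64 mm below to 34 mm above this point; bare steel blade 32 mm wide, 4.5 mm thick, 80 mm long below it. z: from edge to handle (up in the rack); y: along the blade's width and cutting edge
- chisel_edge (a point): Middle of that chisel's cutting edge, 144 mm below chisel_grip along its z. Same axes as chisel_grip
- rack: Fixed wooden chisel rack, origin under its centre on the bench. Ledge 70 mm (x) by 250 mm (y), its top 100 mm high, 18 mm thick, on two end cheeks; three slots 7.5 by 37 mm, long side along y, at y = -75, 0, +75 mm. One chisel in each, in any order, blades hanging up to 80 mm below the ledge's top
- mid_grip (a point): Middle of the handle (25 mm thick, 92 mm long) of the middle chisel, blade 18 mm wide, standing in the rack; leave it there
- small_grip (a point): Middle of the handle (23 mm thick, 88 mm long) of the narrowest chisel, blade 10 mm wide, standing in the rack; leave it there
- groove (a point): Centre of the groove at the level of the board's upper face, 30 mm above the bench. Board fixed, 130 mm (x) by 220 mm (y); the groove runs right across it along x, 37 mm wide, 5 mm deep. x: along the groove, to the robot's right; y: along the board, away from the robot; z up. A dark steel holdfast presses on its far end at x = +10 to +105, y = +70 to +100 mm, rising 63 mm above it
- mallet_head (a point): Centre of the head of a wooden mallet lying on the bench (head 75 by 120 by 58 mm, handle 200 mm long); a bystander
- glue: Yellow glue bottle standing on the bench, 58 mm thick, 170 mm tall, origin under its centre; a bystander

How it is judged:
By the outcome, as a careful person would: the job done as asked, in the order asked, and still so for the second after the job is handed in, while the arm keeps its last pose, push and grip.
It also fails if it takes over 67 s, if anything falls off the work surface, if the arm or the gripper's body presses on something with over 40 N, if the wrist force passes 120 N, or if a joint passes its speed limit or range.

## Working session

There is one attempt and no reset: what is moved stays moved. The work goes in short steps, each a Python script; the robot and the scene stay as the last script left them, time stands still between calls to the robot, and variables do not carry over. Pictures are saved under pics/ and viewed, at most 10 in all, crops included, and the job is handed in when it is done.

```bash
ls; mkdir -p pics
python3 - <<'E'
from plant import robot
import cv2,numpy as np
print(robot.nose_length, robot.sense())
for n in("scene","top"):
    f=robot.grab_frame(n); np.savez(f"{n}0.npz",**f); cv2.imwrite(f"pics/{n}0.png",f["image"][:,:,::-1])
    print(n,f["R"],f["t"],f["fx"])
E
```

```text
pics
0.011 {'t': 0.0, 'joint_pos': array([-1.37692126,  0.46943342, -0.04865329,  1.5336971 ,  0.02411084,
        1.14101653, -0.08227654]), 'joint_velocities': array([ 0.00029601,  0.00080227, -0.00057406, -0.00010826,  0.00170126,
       -0.00049876, -0.00109309]), 'effort': array([ 1.44007197e-03, -5.10311902e+01, -4.64911689e-02, -2.37710005e+01,
        1.05814752e-02,  7.33234745e-03, -6.51093472e-07]), 'tcp_pos': array([0.14896428, 0.65777142, 0.24126566]), 'tcp_rot': array([-3.13962536e+00,  5.69331748e-05,  2.91892939e+00]), 'wrist_force': array([-0.5876686 ,  0.60763805, -0.16543184]), 'torque': array([-0.01294577, -0.03681421,  0.00464613]), 'gripper_force': 0.0, 'opening': 0.9943957735631253}
scene [[ 0.26273256  0.96463138 -0.02139867]
 [ 0.51231533 -0.1582618  -0.84408898]
 [-0.81762131  0.21080679 -0.53577597]] [-0.14116664 -0.18902373  1.78907089] 578.3044256454801
top [[-0.0043102  -0.99971857 -0.0233282 ]
 [-0.99456448  0.0067126  -0.10390595]
 [ 0.1040333   0.02275354 -0.99431351]] [0.00706809 0.64914992 1.27846411] 586.4707122146816
```

View pics/scene0.png

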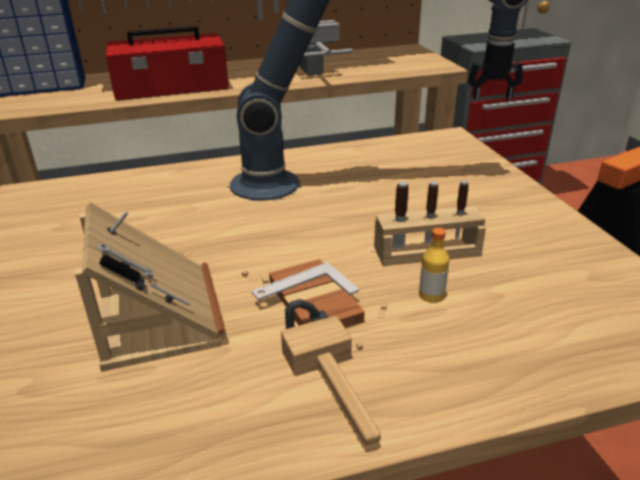

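View pics/top0.png

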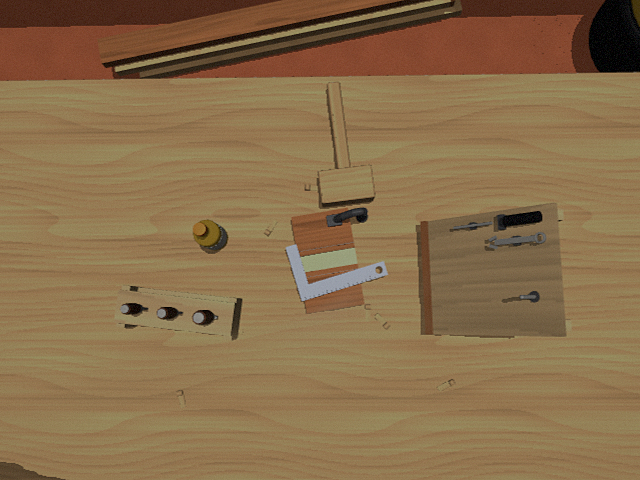

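The widest chisel looks like the one at (203,317) in the top view. The square's hole is near (380,269), the peg runs about (508,299) to (533,297), and the groove is near (328,260). Next I'll measure these with depth.

```bash
cat > h.py <<'E'
import numpy as np, cv2
from scipy.spatial.transform import Rotation as Ro
def cloud(f):
    v,u=np.mgrid[:480,:640]; z=f["range_z"]
    c=np.stack([(u-f["cx"])/f["fx"]*z,(v-f["cy"])/f["fy"]*z,z],-1)
    return (c-f["t"])@f["R"]          # HxWx3 world
def on_plane(f,px,n,d):               # pixel ray with plane n.X=d
    r=np.array([(px[0]-f["cx"])/f["fx"],(px[1]-f["cy"])/f["fy"],1])@f["R"]; o=-f["R"].T@f["t"]
    return o+r*(d-np.dot(n,o))/np.dot(n,r)
E
python3 - <<'E'
from h import *
f=dict(np.load("top0.npz")); P=cloud(f); im=f["image"].astype(int)
np.set_printoptions(precision=4,suppress=True)
# handles
for u,v in((131,309),(166,313),(203,317)):
    w=P[v-16:v+17,u-18:u+19].reshape(-1,3); top=w[:,2].max(); s=w[w[:,2]>top-.03]; t=w[w[:,2]>top-.006]
    print("handle",t.mean(0),len(s),np.ptp(s,0),top)
# square
z=P[...,2]; reg=np.zeros(z.shape,bool); reg[235:310,280:395]=1
bright=(im.min(-1)>120)&(im.max(-1)-im.min(-1)<35)&reg
ys,xs=np.nonzero(bright); print("sq",bright.sum(),np.median(z[bright]))
cv2.imwrite("pics/mask.png",bright.astype(np.uint8)*255)
# tool board
w=P[225:335,432:560].reshape(-1,3); w=w[w[:,2]>.02]
m=np.ones(len(w),bool)
for _ in range(8):
    A=np.c_[w[m][:,:2],np.ones(m.sum())]; c=np.linalg.lstsq(A,w[m][:,2],rcond=None)[0]
    r=(w[:,2]-np.c_[w[:,:2],np.ones(len(w))]@c)/np.sqrt(1+c[0]**2+c[1]**2); m=abs(r)<.004
n=np.r_[-c[:2],1]/np.linalg.norm(np.r_[-c[:2],1]); print("plane n",n,"d",c[2]*n[2],m.mean())
Q=P[285:310,498:548]; h=Q@n-c[2]*n[2]; k=h>.008; print("peg pts",k.sum()); print(np.c_[Q[k],h[k]][np.argsort(h[k])][::max(1,k.sum()//15)])
big=lambda a,x0,x1,y0,y1,s:cv2.resize(a[y0:y1,x0:x1,::-1].astype(np.uint8),None,fx=s,fy=s,interpolation=cv2.INTER_CUBIC)
a=big(im,280,400,200,320,5); b=big(im,490,560,270,330,4); c2=np.zeros((600,800,3),np.uint8);c2[:,:600]=a; 
b=cv2.resize(b,(200,171)); c2[:171,600:]=b; d=big(im,110,250,280,345,1);d=cv2.resize(d,(200,93));c2[200:293,600:]=d
cv2.imwrite("pics/crop1.png",c2)
E
```

```text
handle [ 0.5126 -0.0264  1.3388] 5 [0. 0. 0.] 1.3388095510706888
handle [ 0.5126 -0.0264  1.3388] 4 [0. 0. 0.] 1.3388095510706888
handle [ 0.5126 -0.0264  1.3388] 6 [0. 0. 0.] 1.3388095510706888
sq 1973 0.03479259650913568
plane n [-0.0186  0.7058  0.7082] d -0.15271186920995955 0.893113495842513
peg pts 62
[[ 0.5235 -0.4043  0.2123  0.008 ]
 [ 0.5273 -0.4018  0.2144  0.0112]
 [ 0.5291 -0.3987  0.2183  0.0161]
 [ 0.5254 -0.3966  0.2187  0.0179]
 [ 0.5234 -0.3929  0.224   0.0243]
 [ 0.5234 -0.3906  0.2254  0.0269]
 [ 0.5234 -0.3865  0.2265  0.0306]
 [ 0.529  -0.3851  0.2315  0.035 ]
 [ 0.5234 -0.3831  0.2311  0.0363]
 [ 0.5234 -0.3798  0.2356  0.0418]
 [ 0.5252 -0.3774  0.2378  0.045 ]
 [ 0.5233 -0.3744  0.2411  0.0495]
 [ 0.527  -0.3706  0.2422  0.0529]
 [ 0.5252 -0.3701  0.2433  0.054 ]
 [ 0.5252 -0.3683  0.2434  0.0554]
 [ 0.5126 -0.0264  1.3388  1.0727]]
```

View pics/crop1.png

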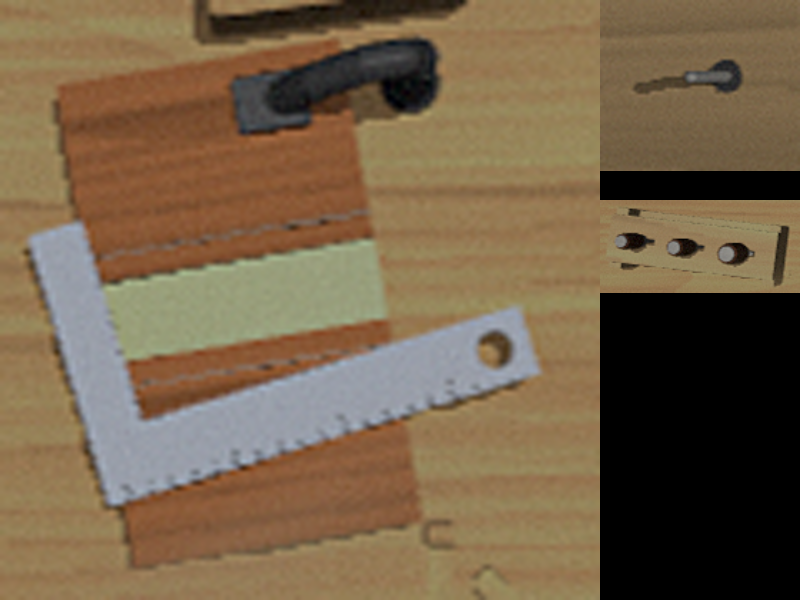

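The groove floor is pale green and its line tilts about 9°. The hole is at crop (495,349), which is full-image (379,269.8). Next I'll fit poses.

```bash
cat > m.py <<'E'
from h import *
from scipy.optimize import least_squares
np.set_printoptions(precision=4,suppress=True)
f=dict(np.load("top0.npz")); P=cloud(f); P[f["range_z"]==0]=-9; im=f["image"].astype(int)
for u,v in((131,309),(166,313),(203,317)):
    w=P[v-16:v+17,u-18:u+19].reshape(-1,3); top=np.sort(w[:,2])[-5]; t=w[(w[:,2]>top-.008)]
    print("handle top",(t.max(0)+t.min(0))/2,len(t),np.ptp(t,0),top)
Z=np.array([0,0,1.])
# square: corner fit, clicks (crop px) vs model in grip frame
crop=np.array([[110,503],[540,374],[519,306],[495,349],[29,238],[82,221],[143,419]])/5+[280,200]
crop-=0.4  # resize pixel-centre shift
mod=np.array([[-80,-16],[120,-16],[120,16],[104,0],[-80,110],[-55,110],[-55,16]])/1000
W=np.array([on_plane(f,c,Z,.036)[:2] for c in crop])
g=lambda p:(mod@np.array([[np.cos(p[2]),np.sin(p[2])],[-np.sin(p[2]),np.cos(p[2])]])+p[:2]-W).ravel()
s=least_squares(g,[.6,0,-1.4]); print("square",s.x,"res",np.abs(s.fun).max())
# groove
R,G,B=im[...,0],im[...,1],im[...,2]
gm=(G>R)&(G>B+20)&(P[...,2]<.04); gm[:, :300]=0; gm[:,360:]=0; gm[:240]=0; gm[280:]=0
gm=cv2.morphologyEx(gm.astype(np.uint8),cv2.MORPH_OPEN,np.ones((3,3)))
cols=[u for u in range(306,353)]
up=np.array([on_plane(f,(u,np.nonzero(gm[:,u])[0].min()-.5),Z,.025)[:2] for u in cols])
lo=np.array([on_plane(f,(u,np.nonzero(gm[:,u])[0].max()+.5),Z,.025)[:2] for u in cols if u<340 and u>330])
lo2=np.array([on_plane(f,(u,np.nonzero(gm[:,u])[0].max()+.5),Z,.025)[:2] for u in range(328,354)])
a=np.polyfit(up[:,1],up[:,0],1); b=np.polyfit(lo2[:,1],lo2[:,0],1)
print("groove edges x=a*y+b",a,b,"gap",(a[1]-b[1])*np.cos(np.arctan(a[0])))
gr=np.nonzero(gm[262])[0]; print("right end",on_plane(f,(gr.max()+.5,262),Z,.025), P[262,330])
E
python3 m.py
python3 - <<'E'
from h import *
f=dict(np.load("top0.npz"));P=cloud(f);print(P[276,352],P[225,315],P[300,340],P[400,400],P[350,350])
# rack ledge
w=P[280:345,112:245].reshape(-1,3);w=w[(abs(w[:,2]-.1)<.006)]
r=cv2.minAreaRect(w[:,:2].astype(np.float32)*1000);print(r)
E
```

```text
handle top [0.5068 0.3868 0.187 ] 75 [0.0177 0.0181 0.0101] 0.18961588155157502
handle top [0.4978 0.3118 0.1927] 83 [0.0195 0.0216 0.0117] 0.19478073744872842
handle top [0.4889 0.2381 0.1982] 118 [0.0251 0.0235 0.0104] 0.20100045403273037
square [ 0.5596 -0.0247 -1.2785] res 0.0014615477297031942
groove edges x=a*y+b [-0.1672  0.6291] [-0.1591  0.5933] gap 0.035276198243128616
right end [ 0.6075 -0.0756  0.025 ] [ 0.6081 -0.0162  0.0208]
[ 0.57570868 -0.06497902  0.03437738] [0.6914785  0.01709153 0.02792371] [ 0.52279534 -0.03796451  0.03049819] [ 0.30099454 -0.16993504  0.00126736] [ 0.41108315 -0.05981822  0.00205802]
((497.86737060546875, 313.0245666503906), (252.07933044433594, 70.25199127197266), 83.26044464111328)
```

```bash
cat >> h.py <<'E'
np.set_printoptions(precision=4,suppress=True)
def axes(x,y): # rotation from x and y columns (y re-orthogonalised)
    x=np.array(x,float)/np.linalg.norm(x); z=np.cross(x,y); z/=np.linalg.norm(z); return np.c_[x,np.cross(z,x),z]
def rpy(R): return Ro.from_matrix(R).as_euler("xyz")
def rz(a): return Ro.from_euler("z",a).as_matrix()
SQ=np.array([.5596,-.0247]); SQY=-1.2785
PN=np.array([-.0186,.7058,.7082]); PN/=np.linalg.norm(PN)
PU=np.array([0,0,1.])-PN[2]*PN; PU/=np.linalg.norm(PU)
RP=np.c_[PU,np.cross(PN,PU),PN]
PF=np.array([.5245,-.4075,.2045])
GR=np.array([.613,-.0115,.030]); GY=np.deg2rad(-80.7)
CH=np.array([.489,.238,.164]); CY=np.deg2rad(-6.8)
def rel(s): return np.diag([s*1.,-s*1.,-1.]) if True else None   # tool axes in the part frame: x=s, y=-s, z=-1
def hang_pose(off,s,g=np.array([-.104,0,0])):  # TCP-in-square offset g
    Rs=RP@rz(np.arctan2(17,104)); p=PF+PN*off+Rs@g; return p,Rs@rel(s)
def chisel_pose(d,s,edge_h=.015,gx=0,roll=0):  # handle leans to groove -x*d
    gxv=rz(GY)[:,0]; gyv=rz(GY)[:,1]
    cz=(gxv*d+np.array([0,0,1.]))/2**.5; cy=gyv; R=np.c_[np.cross(cy,cz),cy,cz]
    e=GR+gxv*gx+[0,0,edge_h]; return e+R@[0,0,.144],R
E
python3 - <<'E'
from h import *
from plant import robot
ik=lambda p,R: robot.inverse_kinematics(list(p),list(rpy(R)))
for s in(1,-1):
    Rt=rz(SQY)@rel(s); print("pick",s,ik([*SQ,.042],Rt),ik([*SQ,.2],Rt))
    for off in(.005,.03,.09,.12): p,R=hang_pose(off,s); print("hang",s,off,ik(p+PN*.008,R))
for s in(1,-1):
  for k in(0,90):
    Rr=Ro.from_euler("z",k,degrees=True).as_matrix()@rel(s)
    Rt=rz(CY)@Rr; print("chisel",s,k,ik(CH,Rt),ik(CH+[0,0,.13],Rt))
    for d in(1,-1):
      p,R=chisel_pose(d,s); 
      print("  fin",d,ik(p,R@Rr), p)
E
```

```text
pick 1 [-0.7763  0.855   1.104   2.0149 -0.9854  0.9415 -1.9837] [-0.8325  0.5304  1.1184  1.8997 -0.5483  1.0611 -2.3345]
hang 1 0.005 [-0.0619  0.4711  0.2673  2.0885  1.0777  0.7517  2.6213]
hang 1 0.03 [-0.0805  0.4332  0.2453  2.0876  1.042   0.8012  2.6466]
hang 1 0.09 [ 0.9044  0.653  -1.1762  2.0195  1.3498  1.522   2.4736]
hang 1 0.12 [ 0.8729  0.6012 -1.1749  2.0081  1.2892  1.5239  2.4879]
pick -1 [-0.395   0.5817  0.484   1.9959 -0.4279  0.6638  0.656 ] [-0.568   0.3782  0.6932  1.8882 -0.2888  0.9765  0.5466]
hang -1 0.005 [-0.5647  0.6781  0.9808  2.1141  0.5128  0.4251 -0.0322]
hang -1 0.03 [-0.5952  0.6179  0.9613  2.1137  0.572   0.4975 -0.0861]
hang -1 0.09 [-0.6655  0.4821  0.9073  2.1012  0.6574  0.6801 -0.1681]
hang -1 0.12 [-0.7252  0.4355  0.9173  2.0901  0.6548  0.7574 -0.1698]
chisel 1 0 [-1.0625  0.3989  0.6834  1.9596 -0.3206  0.8918 -1.9026] [-1.0897  0.2357  0.6787  1.8096 -0.1612  1.152  -2.0482]
  fin 1 [-0.0419  0.8483  0.7185  1.5472 -1.0094  1.6886 -2.0215] [ 0.6295 -0.112   0.1468]
  fin -1 [-0.4391  0.6074 -0.1525  1.7768  0.8307  1.29    2.2603] [
[... 252 characters left out ...]
-1.0346  0.7096  0.7087  1.8142  0.3802  1.0023 -2.0642] [0.5965 0.089  0.1468]
chisel -1 0 [-0.6729  0.3416  0.1771  1.9386 -0.0774  0.8678  0.9964] [-0.7044  0.2084  0.2066  1.79   -0.0466  1.1479  0.9692]
  fin 1 [-0.0269  0.8386  0.6903  1.5462 -0.9954  1.6742  1.1095] [ 0.6295 -0.112   0.1468]
  fin -1 [-0.9814  0.6822  0.6237  1.8112  0.4416  1.0268 -0.5494] [0.5965 0.089  0.1468]
chisel -1 90 [-0.404   0.3479 -0.1571  1.9229  0.0695  0.876   2.4265] [-0.4809  0.2132 -0.059   1.7775  0.0137  1.1513  2.4788]
  fin 1 [ 0.1792  0.7558  0.335   1.5319 -0.8226  1.521   2.5437] [ 0.6295 -0.112   0.1468]
  fin -1 [-0.676   0.6058  0.1773  1.7923  0.689   1.1707  0.8037] [0.5965 0.089  0.1468]
```

Run:
```python
from h import *
from plant import robot
robot.move_straight([.149,.658,.36],vel=.3)
R=rz(SQY)@rel(-1)
robot.goto([*SQ,.27],list(rpy(R)))
f=robot.grab_frame("wrist"); np.savez("w1.npz",**f); cv2.imwrite("pics/w1.png",f["image"][:,:,::-1])
s=robot.sense(); print(s["t"],s["tcp_pos"],s["opening"],f["R"],f["t"],-f["R"].T@f["t"])
```

```text
3.5167 [ 0.5598 -0.0237  0.2699] 0.999180861270612 [[ 0.9573  0.2889 -0.0019]
 [ 0.2739 -0.9052  0.3248]
 [ 0.0921 -0.3115 -0.9458]] [-0.5287 -0.2259  0.3481] [0.536  0.0567 0.4015]
```

View pics/w1.png

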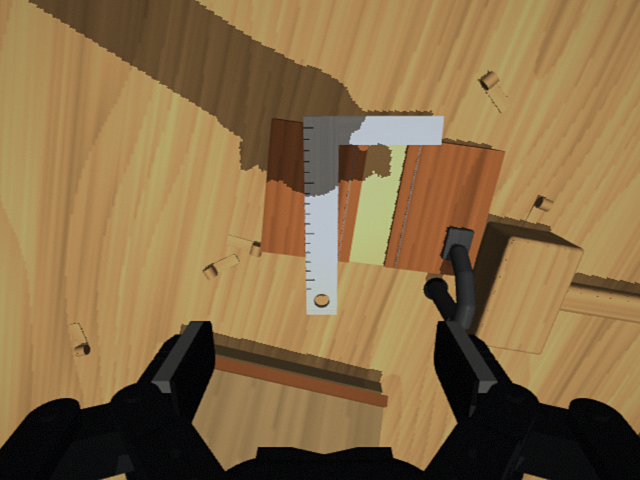

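The wrist view shows the hole at (321.5,299.5) and the outer corner at (304,116). The hole end runs (307,314) to (337,313), the short arm ends at (443,116) and (443,144), and the inner corner is at (338,145). I'll refit the square and pick it up.

Run:
```python
from h import *
from plant import robot
from scipy.optimize import least_squares
f=dict(np.load("w1.npz")); Z=np.array([0,0,1.])
px=[[303.5,116],[306.5,314.5],[337.5,313.5],[321.5,299.5],[443.5,115.5],[443.5,144.5],[338,145.5]]
mod=np.array([[-80,-16],[120,-16],[120,16],[104,0],[-80,110],[-55,110],[-55,16]])/1000
W=np.array([on_plane(f,c,Z,.036)[:2] for c in px])
g=lambda p:(mod@np.array([[np.cos(p[2]),np.sin(p[2])],[-np.sin(p[2]),np.cos(p[2])]])+p[:2]-W).ravel()
s=least_squares(g,[*SQ,SQY]); print("square",s.x,"res",np.abs(s.fun).max())
for q in [(348,262),(384,267),(366,165),(404,165)]: print("groove px",on_plane(f,q,Z,.025))
x=(s.x+[*SQ,SQY])/2; np.save("sq.npy",x)
R=rz(x[2])@rel(-1); o=list(rpy(R))
robot.goto([x[0],x[1],.12],o); robot.grip(.58)
robot.move_straight([x[0],x[1],.07],vel=.15,attitude=o)
c=robot.move_straight([x[0],x[1],.034],vel=.03,contact_N=4)
s=robot.sense(); print(c,s["t"],s["tcp_pos"],s["opening"],s["wrist_force"])
f=robot.grab_frame("wrist"); np.savez("w2.npz",**f); cv2.imwrite("pics/w2.png",f["image"][:,:,::-1])
```

```text
square [ 0.5573 -0.0244 -1.277 ] res 0.0017190985545731952
groove px [ 0.6022 -0.0787  0.025 ]
groove px [ 0.6401 -0.0731  0.025 ]
groove px [0.5879 0.0214 0.025 ]
groove px [0.6228 0.032  0.025 ]
True 6.075 [ 0.5583 -0.0246  0.0381] 0.5792297722938775 [-1.3161  0.4813  5.3834]
```

View pics/w2.png

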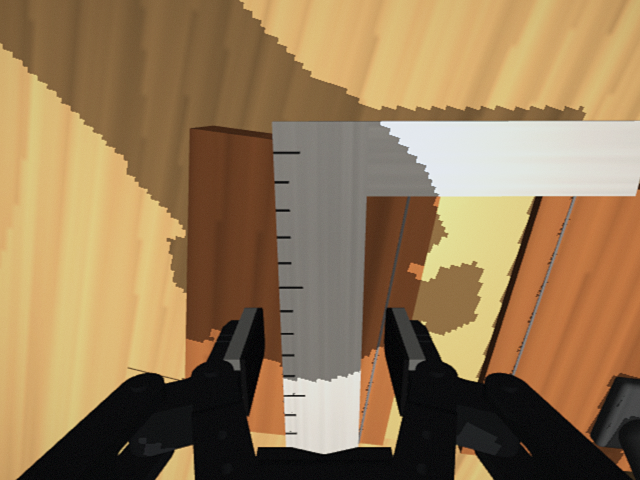

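The fingers straddle the long arm cleanly, with even gaps. The board contact puts the tips at z≈0.030. Now grip, lift and go to a hover in front of the peg.

Run:
```python
from h import *
from plant import robot
x=np.load("sq.npy")
t=robot.sense()["tcp_pos"]
robot.move_straight([t[0],t[1],.0403],vel=.05)
robot.grip(0.0,80); s=robot.sense(); print(s["opening"],s["gripper_force"],s["tcp_pos"],s["wrist_force"])
t=s["tcp_pos"]
# TCP in square frame (hole-relative): grip x offset, closing centres y; z = height over mid thickness
gx=(rz(x[2]).T@np.r_[t[:2]-x[:2],0])[0]; g=np.array([-.104+gx,0,t[2]-.033]); np.save("g.npy",g); print("g",g)
robot.move_straight([t[0],t[1],.25],vel=.2)
p,R=hang_pose(.13,-1,g); robot.goto(list(p),list(rpy(R)))
s=robot.sense(); print(s["t"],s["opening"],s["tcp_pos"],p,s["wrist_force"])
for n in("wrist","top"):
    f=robot.grab_frame(n); np.savez(n+"3.npz",**f); 
    cv2.imwrite(f"pics/{n}3.png",f["image"][:,:,::-1])
a=cv2.imread("pics/wrist3.png"); b=cv2.imread("pics/top3.png")[200:360,400:600]
o=np.zeros((600,800,3),np.uint8); o[:360,:480]=cv2.resize(a,(480,360)); o[:256,480:]=cv2.resize(b,(320,256)); 
f=robot.grab_frame("scene"); np.savez("scene3.npz",**f); c=f["image"][170:380,60:340,::-1]; o[360:,:320]=cv2.resize(c,(320,240))
cv2.imwrite("pics/m3.png",o)
```

```text
0.3414602840654854 79.30054959691915 [ 0.5591 -0.0245  0.041 ] [ 0.2803 -0.2835  4.5132]
g [-0.1039  0.      0.008 ]
8.7667 0.33615165017056436 [ 0.5039 -0.2374  0.2296] [ 0.5033 -0.238   0.2298] [-0.3984  0.0357 -2.2481]
```

View pics/m3.png

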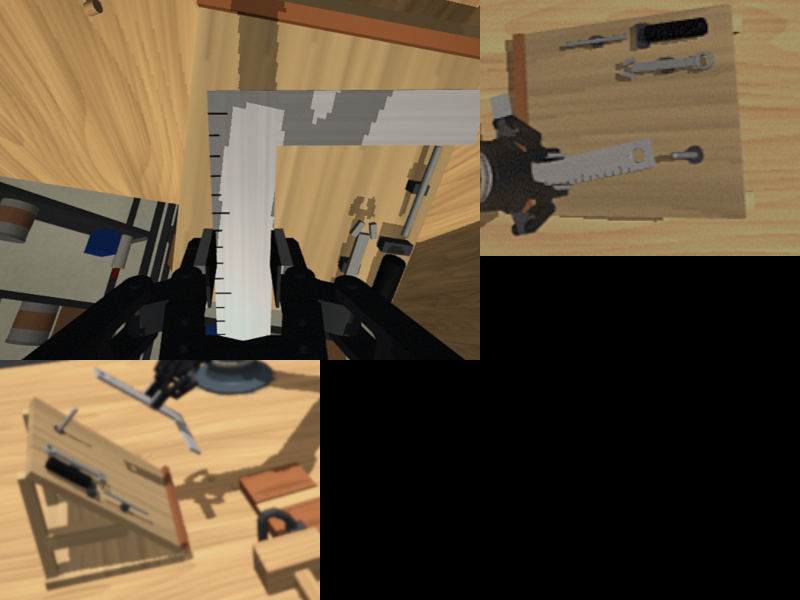

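The square is held level and square in the jaws. The top view shows the hole near full-image (500,297) and the peg tip near (520,297). I'll compare predicted and measured pixels in that same camera.

Run:
```python
from h import *
f=dict(np.load("top3.npz")); sc=dict(np.load("scene3.npz")); g=np.load("g.npy")
def pr(f,X): c=f["R"]@X+f["t"]; return np.array([f["fx"]*c[0]/c[2]+f["cx"],f["fy"]*c[1]/c[2]+f["cy"]])
tp=np.array([.5039,-.2374,.2296]); p,R=hang_pose(.13,-1,g); Rs=R@rel(-1).T
H=tp-Rs@g; print("hole pos",H,"want",PF+PN*.13)
T=PF+PN*.054
S=10; x0,y0=488,280
b=cv2.resize(f["image"][y0:y0+32,x0:x0+60,::-1],None,fx=S,fy=S,interpolation=cv2.INTER_CUBIC)
def mk(X,col):
    q=pr(f,X); print(q); cv2.drawMarker(b,tuple(int(v) for v in ((q-[x0,y0]+.5)*S)),col,0,14,1)
mk(H+PN*.003,(0,0,255));mk(T,(0,255,0));mk(PF,(255,0,0))
th=np.linspace(0,6.28,40); 
pts=np.array([((pr(f,H+PN*.003+Rs@[.008*np.cos(a),.008*np.sin(a),0])-[x0,y0]+.5)*S) for a in th],int); cv2.polylines(b,[pts],True,(0,0,255),1)
pts=np.array([((pr(f,T+RP@[.004*np.cos(a),.004*np.sin(a),0])-[x0,y0]+.5)*S) for a in th],int); cv2.polylines(b,[pts],True,(0,255,0),1)
S2=8;u0,v0=100,200
q=[pr(sc,X) for X in(H+PN*.003,T,PF)];print(q)
x1,y1=int(q[1][0])-30,int(q[1][1])-20
c=cv2.resize(sc["image"][y1:y1+33,x1:x1+75,::-1],None,fx=8,fy=8,interpolation=cv2.INTER_CUBIC)
for X,col in((H+PN*.003,(0,0,255)),(T,(0,255,0)),(PF,(255,0,0))):
    cv2.drawMarker(c,tuple(int(v) for v in ((pr(sc,X)-[x1,y1]+.5)*8)),col,0,14,1)
o=np.zeros((590,600,3),np.uint8);o[:320]=b;o[324:588]=c;cv2.imwrite("pics/m4.png",o)
```

```text
hole pos [ 0.5227 -0.3151  0.2963] want [ 0.5221 -0.3157  0.2966]
[498.1958 298.1759]
[520.537  297.9091]
[534.3112 297.5172]
[array([151.2802, 180.8959]), array([127.108 , 210.1194]), array([111.2208, 229.7334])]
```

View pics/m4.png

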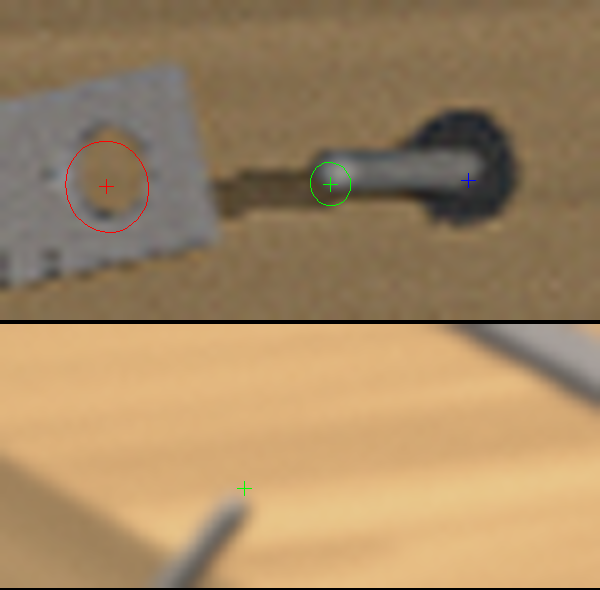

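In the top view the hole and the peg are both off prediction by the same ~1.4 px, which is camera bias. Relative to each other they line up, so I'll slide the hole on under contact guard.

Run:
```python
from h import *
from plant import robot
f=dict(np.load("top3.npz")); P=cloud(f); g=np.load("g.npy")
w=P[290:304,475:494].reshape(-1,3); print("face of square above tool-board plane, camera:",np.median(w@PN)+.15271,"expect .133")
p,R=hang_pose(.062,-1,g); o=list(rpy(R))
robot.move_straight(list(p),vel=.15,attitude=o)
for off in(.035,.012):
    p,R=hang_pose(off,-1,g)
    c=robot.move_straight(list(p),vel=.04,attitude=o,contact_N=6); s=robot.sense()
    print(off,c,s["t"],s["tcp_pos"]-p,s["wrist_force"],s["torque"])
    if c: break
f=robot.grab_frame("top"); t=f["image"][200:360,400:600,::-1]
f2=robot.grab_frame("scene"); c=f2["image"][170:330,60:260,::-1]
cv2.imwrite("pics/m5.png",np.vstack([cv2.resize(a,None,fx=3.7,fy=1.85*2,interpolation=cv2.INTER_CUBIC)[:300] if 0 else cv2.resize(a,(375,300),interpolation=cv2.INTER_CUBIC) for a in(t,c)]))
```

```text
face of square above tool-board plane, camera: 0.131935486990594 expect .133
0.035 False 10.3417 [ 0.0001 -0.0001  0.    ] [-0.0068 -0.0184 -0.9228] [ 0.9701  0.0477 -0.005 ]
0.012 False 11.0667 [-0.     -0.0001 -0.    ] [-0.0925 -0.0744 -1.1987] [ 0.9589 -0.0276 -0.0125]
```

View pics/m5.png

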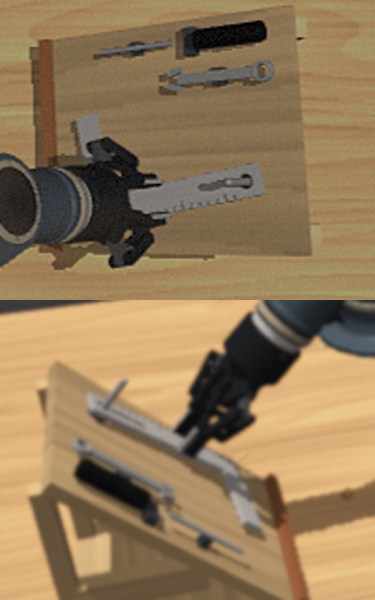

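The peg is through the hole and the square is parallel to the slope. Seat it, release, back off and check.

Run:
```python
from h import *
from plant import robot
g=np.load("g.npy"); p,R=hang_pose(.001,-1,g); o=list(rpy(R))
c=robot.move_straight(list(p),vel=.03,attitude=o,contact_N=5); s=robot.sense()
print(c,s["tcp_pos"]-p,s["wrist_force"])
robot.grip(.6); t=robot.sense()["tcp_pos"]
robot.move_straight(list(t+PN*.1),vel=.12,attitude=o)
robot.goto([.49,-.05,.33],list(rpy(rz(CY)@Ro.from_euler("z",90,degrees=True).as_matrix()@rel(-1))))
robot.grip(.75)
print(robot.sense()["t"])
f=robot.grab_frame("top"); np.savez("top6.npz",**f); t=f["image"][200:360,400:600,::-1]
f2=robot.grab_frame("scene"); c=f2["image"][170:330,60:260,::-1]
cv2.imwrite("pics/m6.png",np.vstack([cv2.resize(a,(375,300),interpolation=cv2.INTER_CUBIC) for a in(t,c)]))
```

```text
True [0.0004 0.0024 0.0021] [-1.7262  4.1747  6.215 ]Traceback (most recent call last):
  File "<stdin>", line 8, in <module>
plant.IKError: the arm cannot take that pose within its joint ranges
```

Run:
```python
from h import *
from plant import robot
t=robot.sense()["tcp_pos"]; print(t)
robot.move_straight(list(t+[0,.02,.08]),vel=.2)
Rt=rz(CY)@Ro.from_euler("z",90,degrees=True).as_matrix()@rel(1)
robot.move_joints([-0.93,.2173,.4788,1.8019,-.1091,1.1484,-.5347])
robot.goto([CH[0],CH[1],.29],list(rpy(Rt)))
robot.grip(.75)
print(robot.sense()["t"],robot.sense()["tcp_pos"],robot.sense()["joint_pos"])
f=robot.grab_frame("top"); np.savez("top6.npz",**f); t=f["image"][200:360,400:600,::-1]
f2=robot.grab_frame("wrist"); np.savez("w6.npz",**f2); c=f2["image"][:,:,::-1]
cv2.imwrite("pics/m6.png",np.hstack([cv2.resize(t,(375,300),interpolation=cv2.INTER_CUBIC),cv2.resize(c,(400,300))]))
```

```text
[ 0.5032 -0.2559  0.2102]
15.625 [0.4891 0.238  0.2901] [-0.929   0.2207  0.4783  1.8073 -0.1112  1.1398 -0.5328]
```

View pics/m6.png

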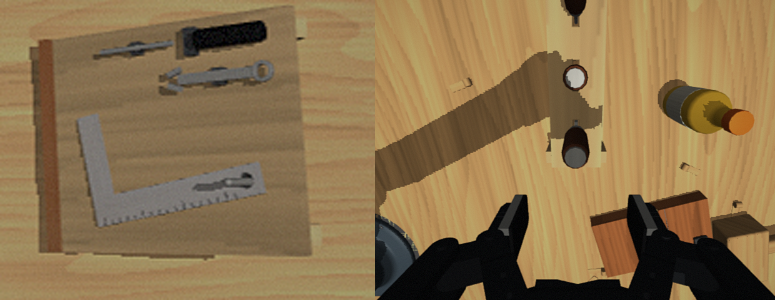

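The square hangs flat on the peg. The wrist view shows the wide chisel's top at about (320,253), on the jaw centreline. Grasp it, draw it out and move to the pre-paring pose.

Run:
```python
from h import *
from plant import robot
f=dict(np.load("w6.npz")); print("top at",on_plane(f,(320,254),[0,0,1],.198),"expect",CH)
t0=robot.sense()["wrist_force"]
c=robot.move_straight([CH[0],CH[1],.156],vel=.12,contact_N=6); print(c,robot.sense()["tcp_pos"])
if c: raise SystemExit
robot.grip(0,90); s=robot.sense(); print(s["opening"],s["tcp_pos"],s["wrist_force"])
t=s["tcp_pos"]; dz=t[2]-.164; np.save("dz.npy",dz)
robot.move_straight([t[0],t[1],.30],vel=.1); s=robot.sense(); print(s["t"],s["opening"],s["wrist_force"]-t0)
K=Ro.from_euler("z",90,degrees=True).as_matrix()
for d in(-1,1):
  for sg in(1,-1):
    p,R=chisel_pose(d,sg,edge_h=.06); p=p+R[:,2]*dz; q=robot.inverse_kinematics(list(p),list(rpy(R@K@rel(sg)))); print(d,sg,q)
```

```text
top at [0.4866 0.2389 0.198 ] expect [0.489 0.238 0.164]
False [0.4895 0.2382 0.1567]
0.3280523424586602 [0.489  0.2383 0.1567] [-2.7478 -0.2243  5.8875]
19.0 0.33335149731274216 [-1.1768  0.7083 -1.1553]
-1 1 [-1.0622  0.6634  0.7605  1.7984  0.3767  1.0504 -2.01  ]
-1 -1 [-0.7615  0.5618  0.3068  1.7806  0.6292  1.1833  0.9023]
1 1 [-0.047   0.7916  0.7134  1.5342 -0.9817  1.714  -0.5041]
1 -1 [ 0.1642  0.7079  0.3483  1.5197 -0.8149  1.5643  2.501 ]
```

Run:
```python
from h import *
from plant import robot
f0=dict(np.load("top0.npz")); print("glue cap",cloud(f0)[229,201])
K=Ro.from_euler("z",90,degrees=True).as_matrix(); dz=float(np.load("dz.npy"))
robot.move_straight([.50,.08,.33],vel=.2)
p,R=chisel_pose(-1,-1,edge_h=.08); robot.goto(list(p+R[:,2]*dz),list(rpy(R@K@rel(-1))))
p,R=chisel_pose(-1,-1,edge_h=.03); p=p+R[:,2]*dz; robot.move_straight(list(p),vel=.1)
s=robot.sense(); print(s["t"],s["tcp_pos"]-p,s["opening"],s["joint_pos"])
for n in("top","scene","wrist"): f=robot.grab_frame(n); np.savez(n+"7.npz",**f)
a=np.load("top7.npz")["image"][200:320,260:420,::-1]; c=np.load("wrist7.npz")["image"][:,:,::-1]; b=np.load("scene7.npz")["image"][180:340,220:420,::-1]
o=np.zeros((600,800,3),np.uint8); o[:300,:400]=cv2.resize(a,(400,300),interpolation=cv2.INTER_CUBIC); o[:300,400:]=cv2.resize(c,(400,300)); o[300:,:375]=cv2.resize(b,(375,300),interpolation=cv2.INTER_CUBIC)
o[300:,400:]=cv2.resize(c[0:240,160:480],(400,300),interpolation=cv2.INTER_CUBIC)
cv2.imwrite("pics/m7.png",o)
```

```text
glue cap [0.6655 0.2425 0.171 ]
21.7417 [ 0.0001 -0.0001 -0.0001] 0.3305500776913337 [-0.8144  0.6132  0.3841  1.8006  0.5924  1.1117  0.9035]
```

View pics/m7.png

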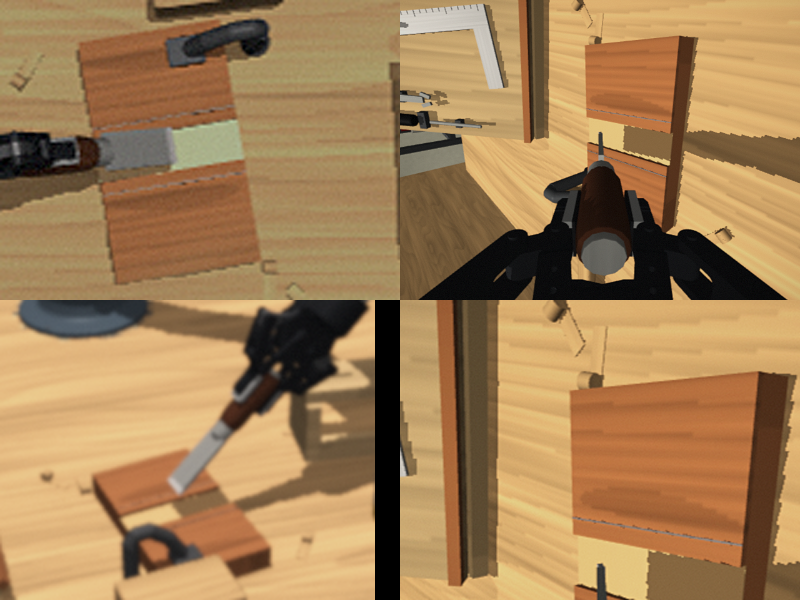

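The chisel is held at slope over the groove in all three views, with its edge at about full-image (329,259) in the top view. It may be yawed or rolled a few degrees, so I'll measure that numerically from depth.

```bash
cat > blade.py <<'E'
from h import *
def measure(f):
    P=cloud(f); im=f["image"].astype(int); z=P[...,2]
    sat=im.max(-1)-im.min(-1)
    m=(sat<28)&(z>.04)&(z<.14); k=np.zeros(z.shape,bool); k[238:280,296:345]=1; m&=k
    n,l,st,_=cv2.connectedComponentsWithStats(m.astype(np.uint8)); m=l==1+np.argmax(st[1:,4])
    w=P[m]; c=w.mean(0); print("n",m.sum(),"centroid",c,np.nonzero(m)[1].min(),np.nonzero(m)[1].max())
    e=w-c; r=np.ones(len(w),bool)
    for _ in range(4):
        u,s,v=np.linalg.svd(w[r]-w[r].mean(0),full_matrices=False); d=(w-w[r].mean(0))@v[2]; r=abs(d)<.004
    nrm=v[2]*np.sign(v[2][2]); print("plane normal",nrm,"rms",d[r].std(), r.mean())
    G=rz(GY); ng=G.T@nrm; print("normal in groove axes",ng,"slope of face deg",np.degrees(np.arctan2(abs(ng[0]),ng[2])),"roll deg",np.degrees(np.arcsin(ng[1])))
    q=(w[r]-GR)@G; x=q[:,0]
    # centre line from mean of lateral extremes in bins along the blade
    b=np.linspace(np.percentile(x,8),np.percentile(x,92),9); mid=[];wd=[];xs=[]
    for i in range(8):
        y=q[(x>=b[i])&(x<b[i+1]),1]
        if len(y)>5: mid.append((y.max()+y.min())/2);wd.append(np.ptp(y));xs.append((b[i]+b[i+1])/2)
    a=np.polyfit(xs,mid,1); print("blade mid y in groove: slope",a,"mids",np.array(mid),"w",np.array(wd)); print("x range",x.min(),x.max(),"z at low end",q[x>x.max()-.006,2])
    e=q[x>x.max()-.008]; 
    return a
E
python3 - <<'E'
from blade import *
f=dict(np.load("top7.npz")); measure(f)
# groove in same camera at board level
p,R=chisel_pose(-1,-1,edge_h=.03); print("expected normal",R[:,0])
P=cloud(f); im=f["image"].astype(int); gm=(im[...,1]>im[...,0])&(im[...,1]>im[...,2]+20)
print("groove rows at col 340..350:",[(np.nonzero(gm[245:280,u])[0].min()+245,np.nonzero(gm[245:280,u])[0].max()+245) for u in range(338,354,3)])
for u in range(338,354,3):
    r=np.nonzero(gm[245:280,u])[0]+245
    print(np.array([(rz(GY).T@(on_plane(f,(u,v),[0,0,1],.025)-GR))[:2] for v in(r.min()-.5,r.max()+.5)]).ravel())
E
```

```text
n 455 centroid [0.6088 0.0168 0.097 ] 296 330
plane normal [ 0.1184 -0.7065  0.6978] rms 0.001652843735013697 0.8461538461538461
normal in groove axes [0.7163 0.0027 0.6978] slope of face deg 45.75189780261204 roll deg 0.1520886236186535
blade mid y in groove: slope [0.0167 0.0011] mids [0.0004 0.     0.0012 0.001  0.0001 0.0009 0.0012 0.001 ] w [0.0307 0.0296 0.0299 0.0302 0.0307 0.0287 0.0307 0.0314]
x range -0.067145563679035 0.004051558275614065 z at low end [0.0397 0.0404 0.0356 0.0382 0.0381 0.0395 0.0366 0.0373 0.0366 0.0334
 0.0371 0.0315 0.0394 0.0368 0.0365 0.0365 0.0364 0.0292 0.0376 0.0312
 0.0343 0.0415 0.04   0.0325 0.0375 0.036  0.0336 0.036  0.0311 0.0403
 0.0371 0.0361 0.0374 0.0349 0.0382 0.0392 0.0371 0.0333 0.0383 0.0313
 0.0354]
expected normal [ 0.1143 -0.6978  0.7071]
groove rows at col 340..350: [(np.int64(250), np.int64(265)), (np.int64(250), np.int64(265)), (np.int64(249), np.int64(265)), (np.int64(249), np.int64(264)), (np.int64(248), np.int64(264)), (np.int64(248), np.int64(263))]
[ 0.0263  0.0189  0.0202 -0.0166]
[ 0.0329  0.0178  0.0268 -0.0177]
[ 0.04    0.0189  0.0335 -0.0189]
[ 0.0466  0.0177  0.0405 -0.0178]
[ 0.0536  0.0188  0.0471 -0.0189]
[ 0.0603  0.0177  0.0541 -0.0178]
```

The blade measures 45.7° slope, 0.2° roll and about 1° yaw, with its centre about +1 mm off the groove's centre line. I'll make a small correction, lower to 15 mm above the wood, verify and hand in.

Run:
```python
from blade import *
from plant import robot
dz=float(np.load("dz.npy"))
p,R=chisel_pose(-1,-1,edge_h=.015); p=p+R[:,2]*dz-rz(GY)[:,1]*.0013
c=robot.move_straight(list(p),vel=.04,contact_N=8); robot.sleep(.5)
s=robot.sense(); print(c,s["t"],s["tcp_pos"]-p,s["opening"],s["gripper_force"],s["wrist_force"])
f=robot.grab_frame("top"); measure(f)
f0=dict(np.load("top6.npz")); d=abs(f["image"][225:340,420:560].astype(int)-f0["image"][225:340,420:560]).mean(); print("tool board change",d)
if not c: robot.close_job(); print("closed")
```

```text
False 22.9167 [ 0.     -0.      0.0001] 0.32778693928889896 88.13846826553345 [ 0.2489 -0.1866 -2.4324]
n 449 centroid [0.6074 0.0169 0.0823] 296 330
plane normal [ 0.123  -0.6993  0.7042] rms 0.0016895144845262744 0.8307349665924276
normal in groove axes [0.71   0.0084 0.7042] slope of face deg 45.2345353537745 roll deg 0.4788117431145097
blade mid y in groove: slope [-0.0033 -0.0008] mids [-0.0006 -0.0009 -0.0006 -0.0004 -0.0008 -0.0013 -0.0009 -0.0005] w [0.031  0.0305 0.0291 0.0311 0.0315 0.0307 0.0293 0.0309]
x range -0.06838567285895106 0.004089622319444066 z at low end [0.0274 0.0216 0.0196 0.0184 0.0241 0.0162 0.0237 0.0171 0.0239 0.0217
 0.0241 0.0159 0.0198 0.0246 0.021  0.0214 0.027  0.0184 0.018  0.0243
 0.0226 0.0202 0.0221 0.0202 0.0194 0.0203 0.0223 0.0228 0.0218 0.0178
 0.0264 0.0218 0.0156 0.0262 0.0202 0.0216 0.0227 0.02   0.0232 0.0198
 0.0212]
tool board change 4.351325051759835
the job is handed in; nothing more can be done
closed
```

I handed the job in at about 23 s: the square hangs by its hole on the peg, and the widest chisel is still gripped at about 45°, edge down, within about 1 mm of the groove's centre and about 15 mm above the wood.

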